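# Index a parts carousel and set its brake

## Task

Push the posts of the small parts carousel round with a fingertip, either way, until the cable connector standing on it is in line with the flat tongue of the stand that marks the pick side, and let it come to rest there. Then push the carousel's brake lever all the way over to its stop, away from the robot. Push gently from the side and grip nothing; do not touch, lift or shift the parts that ride on the carousel, and leave the things round about where they stand.

Things in the scene. Friction and masses are not known exactly. Their poses are not given: they have to be found in the camera images.
- carousel (a joint): angle of the carousel, rad, 0 at the start, grows counter-clockwise seen from above; turns either way, more than enough for the job (stops only at +-6.2). Stiff: takes about 2 N at a post and stays where it is left.
- carousel_axis (a point): point on the carousel's vertical axis, at the plate's top. A round metal plate, 184 mm across, its top 24 mm above the bench, with a black hub (28 mm across, up to z = 51 mm) and three thin spokes (10 mm bars, at z = 34 mm) 120 degrees apart that reach past the plate's edge and end in upright push posts; a part stands between each two spokes
- post_1 (a point): centre of the top of push post 1 of the carousel: upright steel rod 14 mm across, from 27 to 97 mm above the bench, 112 mm from the carousel's axis; push it near its top, where the gripper's body stays clear
- post_2 (a point): centre of the top of push post 2 of the carousel: upright steel rod 14 mm across, from 27 to 97 mm above the bench, 112 mm from the carousel's axis; push it near its top, where the gripper's body stays clear
- post_3 (a point): centre of the top of push post 3 of the carousel: upright steel rod 14 mm across, from 27 to 97 mm above the bench, 112 mm from the carousel's axis; push it near its top, where the gripper's body stays clear
- place_1 (a point): place 1 on the plate's top where a part stands, midway between two spokes, 56 mm from the axis; which part stands on it varies
- place_2 (a point): place 2 on the plate's top where a part stands, midway between two spokes, 56 mm from the axis; which part stands on it varies
- place_3 (a point): place 3 on the plate's top where a part stands, midway between two spokes, 56 mm from the axis; which part stands on it varies
- pick_point (a point): fixed point in line with the tongue, 56 mm from the carousel's axis, at the plate's top: the connector stands over it when it is in line
- tongue_end (a point): top of the small rivet near the outer end of the stand's fixed tongue: flat dark steel strip 26 mm wide, 7 mm high (rivet head 11 mm), that points from under the plate toward the robot's side; this point is 155 mm from the axis
- brake_lever (a joint): angle of the brake lever, rad: 0 off (arm leans toward the robot) to 1.2 on, at its stop (arm leans away from the robot); grows counter-clockwise seen from above; starts near 0. Takes about 1.2 N at its post and stays where it is left
- brake_post (a point): centre of the top of the lever's push post: upright steel rod 14 mm across, from 18 to 84 mm above the bench, 70 mm from the lever's pivot, at the end of a 12 mm thick arm at z = 22 mm. The lever stands on the stand's right side (seen from the robot), its post outside the carousel's posts
- brake_pivot (a point): top of the lever's vertical pivot, 28 mm above the bench, 142 mm from the carousel's axis
- connector: cable connector standing upright on the carousel, stepped round body 27 mm across, 53 mm high; origin at the centre of its underside, z up. Not to be touched
- box_small: small flat carton on the carousel, 50x60x30 mm; origin at the centre of its underside, z up. Not to be touched
- stamp: hand stamp on the carousel, 30x52 mm, 80 mm high, with an upright knob handle; origin at the centre of its underside, z up. Not to be touched
- carton: small carton on the bench behind the carousel, 58x58x75 mm; origin at the centre of its underside. Leave alone
- label_roll: white roll of labels on the bench left of the carousel, 96 mm across, 50 mm high; origin at the centre of its underside. Leave alone
- dark_connector: second cable connector, standing on the bench itself front left of the carousel, 27 mm across, 53 mm high; origin at the centre of its underside. Leave alone

How it is judged:
On the way:
1. the connector on the carousel is in line with the tongue and the carousel at rest, with the brake still off (horizontal distance between connector and pick_point below 0.012 m and velocity of joint carousel between -0.05 and 0.05 rad/s and value of joint brake_lever below 0.4 rad), for 0.3 s.
At the end, for the whole second after the job is handed in: The connector is within 12 mm (about 12 degrees) of the pick point, the carousel at rest, the brake lever at least 1.08 of its 1.2 rad over, each part upright within 18 mm of a place on the carousel, and the three bystanders within 20 mm of where they stood (horizontal distance between connector and pick_point below 0.012 m and velocity of joint carousel between -0.05 and 0.05 rad/s and value of joint brake_lever above 1.08 rad and not (horizontal distance between connector and place_1 above 0.018 m and horizontal distance between connector and place_2 above 0.018 m and horizontal distance between connector and place_3 above 0.018 m) and not (horizontal distance between box_small and place_1 above 0.018 m and horizontal distance between box_small and place_2 above 0.018 m and horizontal distance between box_small and place_3 above 0.018 m) and not (horizontal distance between stamp and place_1 above 0.018 m and horizontal distance between stamp and place_2 above 0.018 m and horizontal distance between stamp and place_3 above 0.018 m) and angle between each of connector, box_small, stamp, carton, label_roll, dark_connector's own z axis and vertical below 0.25 rad and distance of each of carton, label_roll, dark_connector from where it was at the start of the episode below 0.02 m); the robot touches nothing.
It fails at once if a part on the carousel was lifted, dropped or tipped (height (world z) of any of connector, box_small, stamp above 0.036 m or height (world z) of any of connector, box_small, stamp below 0.016 m or angle between any of connector, box_small, stamp's own z axis and vertical above 0.35 rad).
It fails at once if a part was shifted from its place on the carousel ((horizontal distance between connector and place_1 above 0.018 m and horizontal distance between connector and place_2 above 0.018 m and horizontal distance between connector and place_3 above 0.018 m) or (horizontal distance between box_small and place_1 above 0.018 m and horizontal distance between box_small and place_2 above 0.018 m and horizontal distance between box_small and place_3 above 0.018 m) or (horizontal distance between stamp and place_1 above 0.018 m and horizontal distance between stamp and place_2 above 0.018 m and horizontal distance between stamp and place_3 above 0.018 m)).
It fails at once if a part on the carousel was touched by the robot (contact force between any of the fingers, the arm and connector above 1 N or contact force between any of the fingers, the arm and box_small above 1 N or contact force between any of the fingers, the arm and stamp above 1 N).
It fails at once if the carousel or the brake lever was gripped or pushed roughly (over 30 N) (contact force between the fingers and carousel above 30 N or contact force between the fingers and brake_lever above 30 N).
It fails at once if a bystander was moved or lifted (distance of any of carton, label_roll, dark_connector from where it was at the start of the episode above 0.025 m).
It also fails if it takes over 72 s, if anything falls off the work surface, if the arm or the gripper's body presses on something with over 40 N, if the wrist force passes 120 N, or if a joint passes its speed limit or range.

## Robot

A 7-joint arm with a two-finger parallel gripper is mounted at the origin on a cart in front of the work surface, level with it; the furniture and walls round the work are solid. World frame = base frame: x ahead of the robot, y to its left, z up, the work surface at z = 0. Lengths are in m, angles in rad, forces in N, time in s.
With the tool pointing down it reaches from about 0.375 to 0.925 m from the base axis. Payload 3.1 kg.
Tool frame: the origin (TCP) lies between the finger pads; the fingertips stand 19 mm ahead of it and the grasp point (between the pads) is the TCP; z points along the fingers, y is the line along which they close (so a half turn about z gives the same grasp; the last joint's range is limited). The gripper opens to 85 mm and grips with 20 to 120 N. Pads are 22 mm wide; open, the fingers measure 114 mm over their backs; the gripper's body (76 mm by 85 mm) begins 54 mm behind the grasp point. The pads swing forward as they close: fully open they stand 13 mm farther back than shut.
Start: joints at [-1.369, 0.383, 0.044, 1.598, -0.018, 1.161, -0.05], TCP at [0.192, 0.621, 0.25] pointing down, gripper open.
Joint ranges: [-2.61, 2.61], [-0.41, 2.15], [-1.48, 1.57], [0, 2.5], [-1.57, 4.71], [0.05, 1.97], [-2.85, 2.85]. Speed limits (rad/s): [2.79, 2.79, 3.14, 3.14, 3.14, 3.14, 3.14].

## Interface

Orientations are given as a unit quaternion [x, y, z, w].
In Python, from bench import move_ptp, movel, move_j, move_gripper, pause, inverse_kinematics, read_camera, camera_params, MotionError, sign_off, look_for, tip_of, read_time_s, read_qpos, read_joint_vel, read_effort, read_eef_pos, read_tcp_rot, read_ft_force, read_ft_torque, read_finger_gap, read_grasp_force gives the robot as it stands. Calls block until the motion is done:
- move_ptp(position, orientation): joint-space move of the TCP to a pose.
- movel(position, orientation=None, speed=0.15): straight line of the TCP; orientation=None keeps the orientation; speed is the mean speed in m/s.
- move_j(angles): joint-space move.
- move_gripper(opening, effort=None): finger opening in m; effort is the grip in N (None keeps the last); returns when the fingers have stopped.
- pause(seconds).
- inverse_kinematics(position, orientation): joint angles nearest the present ones, or None.
- read_camera(name): name is "scene" or "top" or "wrist"; returns the picture (420x560x3 uint8, red, green, blue); there is no depth.
- camera_params(name): a dict with "K" (3x3 intrinsics, pixels), "camera_from_world" (4x4, takes a point from world to camera coordinates). Camera axes: x right, y down, z forward; pixel columns grow to the right and rows downward; lengths in m; the calibration is good to about 2 mm. A picture is of the moment at which its call begins: read the wrist's pose just before it. camera_params takes no time and is no camera call; for the wrist camera it gives the pose at the moment of the call.
A pose or a line that the arm cannot do raises MotionError and nothing moves.
- sign_off(): hands the job in; it is judged then, once.
Trained networks look in the newest picture that a camera, given by its name, has taken for a name from the list of things; names that differ only in an ending like _2 or _b are one class to them, and where a whole thing is asked for, a point or a joint stands for the part that bears it (a point fixed in the world has none). Each returns a list of dicts, best first, with "confidence" (0 to 1); they miss things now and then, are a little off and sometimes report something else, mostly with a low value. They report only what shows in the picture. A call takes as long as a camera call.
- look_for(camera, name): "at" ([column, row] in pixels, amid what is visible of it).
- tip_of(camera, name): "at" ([column, row] in pixels: a listed point, or the origin of a listed thing).
Readings, each from a call of its own:
- read_time_s(): time.
- read_qpos(): joint angles.
- read_joint_vel(): joint speeds.
- read_effort(): joint torques, N m.
- read_eef_pos(): TCP position.
- read_tcp_rot(): TCP orientation.
- read_ft_force(): force on the tool from outside, world axes, zero at the start.
- read_ft_torque(): the same for the moment, N m.
- read_finger_gap(): finger opening in m.
- read_grasp_force(): force on a finger pad.
Only numpy, scipy, OpenCV 4.12 (cv2) and the standard library are available. Lean on these libraries where they do the work, as an engineer would, in place of code of your own. Each camera call takes 0.05 s, during which the arm holds its last target. There are 200 camera calls.

## Working session

There is one attempt and no reset: what is moved stays moved. The work goes in short steps, each a Python script; the robot and the scene stay as the last script left them, time stands still between calls to the robot, and variables do not carry over. Pictures are saved under pics/ and viewed, at most 10 in all, crops included, and the job is handed in when it is done.

```bash
mkdir -p pics; ls; cat > h.py <<'E'
import numpy as np, cv2
from bench import *
def ray(cam,px,z):
    P=camera_params(cam);K=np.array(P["K"]);T=np.array(P["camera_from_world"])
    R=T[:3,:3];c=-R.T@T[:3,3]
    d=R.T@np.linalg.solve(K,[px[0],px[1],1.]);s=(z-c[2])/d[2]
    return c+s*d
Z=dict(carousel_axis=.024,post_1=.097,pick_point=.024,tongue_end=.011,brake_post=.084,brake_pivot=.028,connector=.024,box_small=.024,stamp=.024,carton=0,label_roll=0,dark_connector=0)
def find(cam,names,n=4):
    for k in names:
        for r in tip_of(cam,k)[:n]:
            print(cam,k,round(r["confidence"],2),np.round(r["at"]),np.round(ray(cam,r["at"],Z[k]),3)[:2])
def snap(cam,f):
    im=read_camera(cam);cv2.imwrite(f"pics/{f}.png",im[:,:,::-1]);return im
E
python3 - <<'E'
from h import *
snap("top","t0");find("top",Z)
snap("scene","s0");find("scene",["tongue_end","brake_post","connector","post_1","carousel_axis"])
print(read_time_s(),read_tcp_rot(),read_eef_pos())
E
```

```text
pics
top carousel_axis 0.95 [294. 228.] [ 0.547 -0.056]
top post_1 0.98 [281. 279.] [ 0.438 -0.025]
top post_1 0.97 [254. 182.] [0.629 0.024]
top post_1 0.74 [350. 210.] [ 0.569 -0.162]
top post_1 0.17 [287. 300.] [ 0.4   -0.034]
top pick_point 0.29 [283. 302.] [ 0.394 -0.029]
top pick_point 0.29 [314. 246.] [ 0.507 -0.095]
top tongue_end 0.21 [312. 247.] [ 0.507 -0.092]
top brake_pivot 0.92 [365. 236.] [ 0.526 -0.202]
top brake_pivot 0.46 [314. 246.] [ 0.507 -0.095]
top brake_pivot 0.41 [283. 279.] [ 0.44  -0.029]
top connector 0.67 [305. 200.] [ 0.606 -0.08 ]
top connector 0.19 [303. 204.] [ 0.596 -0.076]
top box_small 0.75 [316. 247.] [ 0.505 -0.1  ]
top box_small 0.52 [314. 246.] [ 0.507 -0.095]
top stamp 0.93 [269. 235.] [ 0.533 -0.003]
top carton 0.62 [244. 158.] [0.708 0.05 ]
top carton 0.18 [209. 200.] [0.615 0.126]
top label_roll 0.76 [208. 204.] [0.605 0.129]
top label_roll 0.74 [307. 200.] [ 0.61  -0.087]
top label_roll 0.37 [317. 244.] [ 0.514 -0.104]
top label_roll 0.22 [247. 157.] [0.711 0.042]
top dark_connector 0.67 [218. 277.] [0.448 0.107]
top dark_connector 0.43 [257. 182.] [0.653 0.022]
scene tongue_end 0.67 [221. 272.] [ 0.395 -0.027]
scene tongue_end 0.64 [286. 254.] [ 0.519 -0.084]
scene brake_post 0.63 [344. 287.] [ 0.486 -0.254]
scene connector 0.75 [309. 228.] [ 0.597 -0.071]
scene post_1 0.96 [288. 173.] [0.635 0.029]
scene post_1 0.84 [234. 226.] [ 0.441 -0.021]
scene post_1 0.68 [337. 230.] [ 0.573 -0.163]
scene carousel_axis 0.68 [288. 235.] [ 0.553 -0.055]
0.95 [ 1.49330681e-01  9.88787312e-01  1.21481944e-05 -1.23771349e-05] [0.19196393 0.62101574 0.25029367]
```

```bash
python3 - <<'E'
import cv2
a=cv2.imread("pics/t0.png")[130:340,180:430];cv2.imwrite("pics/t0c.png",cv2.resize(a,None,fx=2.8,fy=2.8,interpolation=2))
E
```

```text
(no output)
```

View pics/t0c.png

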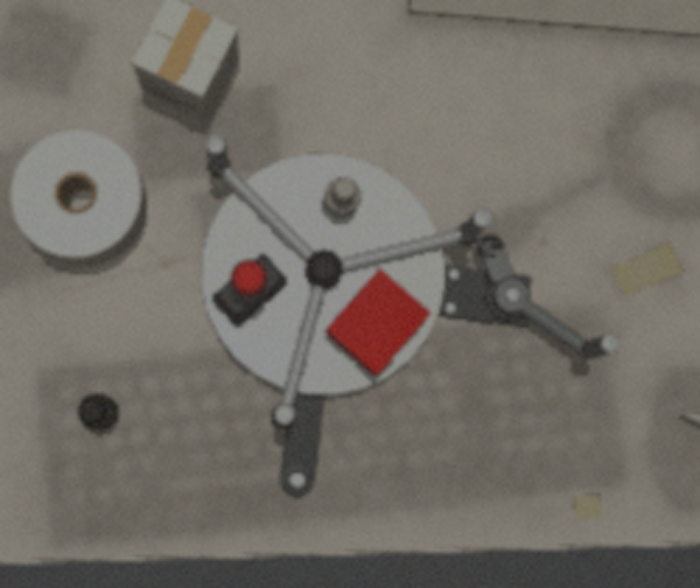

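View pics/s0.png

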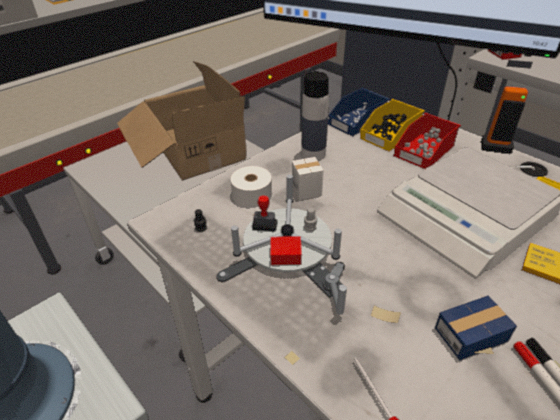

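The carousel is clear in the top view. In crop pixels, the connector is at (342,195), the rivet at (297,480) and the brake post at (610,344). The connector has to go about 173° clockwise. Next I'll check IK along the sweep for the candidate posts and yaws.

```bash
cat >> h.py <<'E'
C=np.array([.547,-.054])
def q(phi): return [np.cos(phi/2),np.sin(phi/2),0,0]
def pose(th,z=.086,r=.112,flip=0,c=C):   # finger at angle th (rad) about c, tool x along cw tangent
    return [c[0]+r*np.cos(th),c[1]+r*np.sin(th),z], q(th-np.pi/2+flip*np.pi)
E
python3 - <<'E'
from h import *
for px in [(286.1,301.4)]: print("rivet",ray("top",px,.011))
print("bpost",ray("top",(397.9,252.9),.084), ray("scene",(344,287-0),.084))
for nm,a,b in (("A",63,-119),("B",184,0)):
  for f in (0,1):
    out=[]
    for d in np.linspace(a,b,6):
        s=inverse_kinematics(*pose(np.radians(d),flip=f)); out.append(None if s is None else np.round(s,2)[[0,4,6]].tolist())
    print(nm,f,out)
E
```

```text
rivet [ 0.3945797  -0.03451153  0.011     ]
bpost [ 0.48347966 -0.25301344  0.084     ] [ 0.48634083 -0.25370018  0.084     ]
A 0 [[-1.06, -1.14, -1.34], [-0.91, -1.17, -1.93], [-0.78, -1.18, -2.47], [-0.28, -0.4, 2.79], [-0.32, -0.44, 2.27], [-0.55, -0.56, 1.78]]
A 1 [[-0.55, -0.33, 1.22], [-0.51, -0.43, 0.74], [-0.45, -0.51, 0.26], [-0.52, -0.71, -0.12], [-0.47, -0.62, -0.72], [-0.7, -0.8, -1.17]]
B 0 [[-0.76, -0.4, 0.5], [-0.86, -0.39, -0.32], [-0.85, -0.45, -1.0], [-0.84, -0.6, -1.53], [-0.95, -1.16, -1.77], [-0.81, -1.18, -2.33]]
B 1 [[-1.07, -0.93, -2.17], [-0.56, -0.2, 2.65], [-0.6, -0.25, 1.96], [-0.56, -0.31, 1.37], [-0.52, -0.4, 0.87], [-0.47, -0.5, 0.39]]
```

```bash
python3 - <<'E'
from h import *
move_gripper(0.0)
move_ptp(*pose(np.radians(66),z=.22,flip=1))
print(read_time_s())
movel(*pose(np.radians(66),flip=1),speed=.12)
fm=0
for d in np.arange(58,-116.1,-8).tolist()+[-115]:
    movel(*pose(np.radians(d),flip=1),speed=.08)
    fm=max(fm,np.linalg.norm(read_ft_force()))
    if fm>12: print("force",d,fm);break
print(d,fm,read_time_s(),read_eef_pos())
snap("top","t1");find("top",["post_1","connector","tongue_end","brake_post"])
snap("scene","s1");find("scene",["post_1","connector","tongue_end"])
E
```

```text
4.2
-115 1.6265552845185927 13.2583 [ 0.49958584 -0.15554792  0.08588764]
top post_1 0.86 [304. 166.] [ 0.658 -0.074]
top post_1 0.7 [242. 248.] [0.499 0.05 ]
top connector 0.28 [273. 211.] [ 0.583 -0.011]
scene post_1 0.6 [237. 195.] [0.507 0.048]
scene post_1 0.55 [293. 251.] [ 0.476 -0.144]
scene connector 0.7 [266. 248.] [ 0.493 -0.052]
scene connector 0.23 [236. 196.] [0.558 0.124]
scene tongue_end 0.84 [223. 273.] [ 0.395 -0.033]
```

View pics/t1.png

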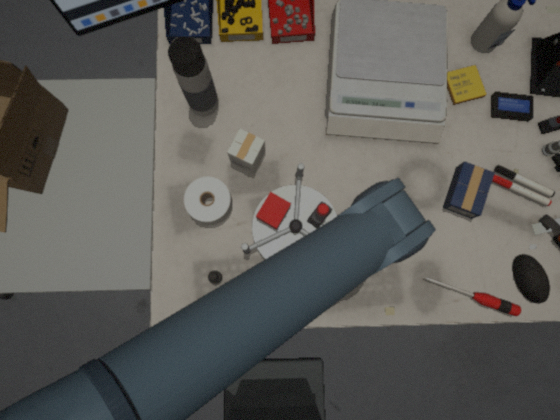

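The arm hides the connector, but the posts come out within about 2° of target. I'll back off and look with a clear view.

```bash
python3 - <<'E'
from h import *
movel(*pose(np.radians(-105),flip=1),speed=.08)
p,o=pose(np.radians(-105),z=.2,flip=1); movel(p,o,speed=.2)
move_ptp([.40,-.36,.24],q(np.radians(-90+75)))
print(read_time_s(),read_qpos())
snap("top","t2");find("top",["post_1","connector","tongue_end","brake_post","carousel_axis"])
snap("scene","s2");find("scene",["post_1","connector","tongue_end","brake_post","carousel_axis"])
E
```

```text
15.75 [-0.43929053  0.5729821   1.4337579   1.91883916 -0.61249284  1.20878262
 -0.61635005]
top post_1 0.69 [243. 246.] [0.504 0.047]
top post_1 0.69 [304. 168.] [ 0.655 -0.074]
top post_1 0.6 [346. 252.] [ 0.487 -0.149]
top post_1 0.3 [274. 209.] [ 0.573 -0.013]
top connector 0.45 [300. 253.] [ 0.493 -0.065]
top tongue_end 0.87 [286. 301.] [ 0.395 -0.034]
top brake_post 0.9 [396. 252.] [ 0.486 -0.25 ]
top brake_post 0.37 [274. 214.] [ 0.567 -0.014]
top carousel_axis 0.8 [296. 227.] [ 0.547 -0.06 ]
scene post_1 0.97 [295. 247.] [ 0.485 -0.14 ]
scene post_1 0.93 [236. 197.] [0.501 0.046]
scene post_1 0.58 [329. 186.] [ 0.664 -0.064]
scene post_1 0.18 [263. 248.] [ 0.442 -0.103]
scene connector 0.73 [266. 248.] [ 0.492 -0.051]
scene tongue_end 0.86 [223. 272.] [ 0.397 -0.031]
scene brake_post 0.9 [343. 286.] [ 0.487 -0.252]
scene brake_post 0.61 [222. 271.] [ 0.362 -0.084]
scene carousel_axis 0.78 [289. 238.] [ 0.546 -0.062]
```

View pics/t2.png

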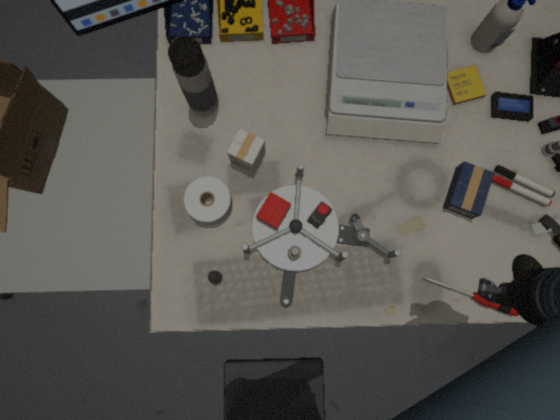

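```bash
python3 - <<'E'
from h import *
a=cv2.imread("pics/t2.png")[160:310,225:425];cv2.imwrite("pics/t2c.png",cv2.resize(a,None,fx=4,fy=4,interpolation=2))
V=np.array([.526,-.202])
for f in (0,1):
  for d in (-165,-135,-100,-72):
    s=inverse_kinematics(*pose(np.radians(d),z=.075,r=.072,flip=f,c=V)); print(f,d,None if s is None else np.round(s,2))
look_for
print([ (r["at"],r["confidence"]) for r in look_for("top","connector")][:2],[ np.round(ray("top",r["at"],.028),3) for r in tip_of("top","brake_pivot")][:1])
E
```

```text
0 -165 [-0.25  0.45  0.73  2.09 -0.43  0.75  1.01]
0 -135 [-0.09  0.47  0.6   2.02 -0.38  0.77  1.52]
0 -100 [ 0.91  0.55 -0.61  1.86  0.41  0.85  1.5 ]
0 -72 [ 1.02  0.68 -0.82  1.78  0.6   0.95  1.83]
1 -165 [-0.65  0.94  1.36  2.11 -1.09  1.11 -1.61]
1 -135 [-0.53  0.86  1.25  2.03 -0.98  1.04 -1.14]
1 -100 [-0.4   0.79  1.09  1.92 -0.85  0.98 -0.65]
1 -72 [-0.32  0.75  0.96  1.85 -0.75  0.95 -0.28]
[([300.1, 252.1], 0.65)] [array([ 0.528, -0.198,  0.028])]
```

View pics/t2c.png

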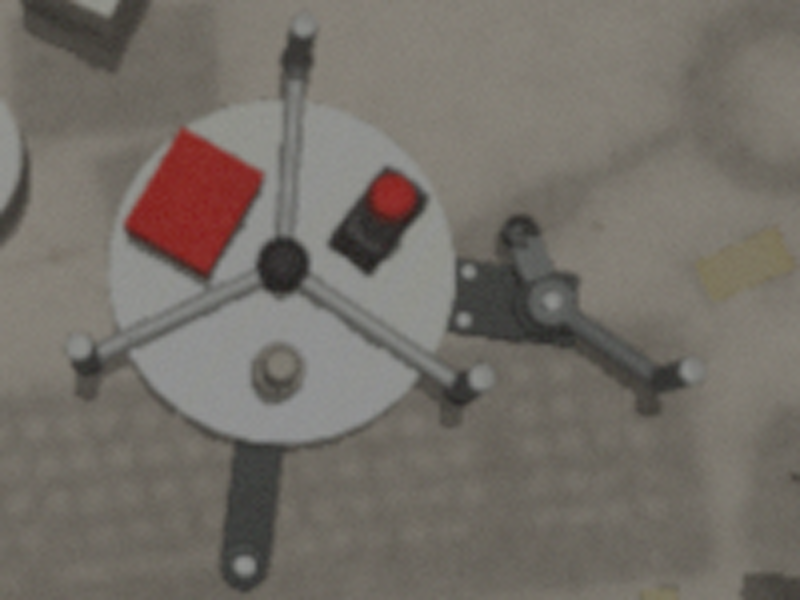

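The crop puts the connector at (277,372), about 4° short of the hub–rivet line from (283,262) to (244,565). I'll nudge it a little further clockwise, then push the brake.

```bash
python3 - <<'E'
from h import *
r=np.radians
move_ptp(*pose(r(-103),z=.2,flip=1))
movel(*pose(r(-103),flip=1),speed=.15)
movel(*pose(r(-113),flip=1),speed=.06)
movel(*pose(r(-119),flip=1),speed=.04); print("F",read_ft_force())
pause(.3)
movel(*pose(r(-103),flip=1),speed=.1)
movel(*pose(r(-103),z=.2,flip=1),speed=.2)
pause(.4)
V=np.array([.527,-.200]); B=lambda d,z=.075: pose(r(d),z=z,r=.072,flip=1,c=V)
move_ptp(*B(-172,.2))
snap("top","t3");find("top",["post_1","connector"])
movel(*B(-172),speed=.15)
f0=np.array(read_ft_force()); print(read_time_s())
d=-172;fm=0
while d<-68:
    d+=6 if d<-86 else 1.5
    movel(*B(d),speed=.06 if d<-85 else .03)
    f=np.linalg.norm(np.array(read_ft_force())-f0)
    if d>-90: print(d,round(f,2))
    if f>5: break
print(d,f,read_time_s(),read_eef_pos())
snap("top","t4");find("top",["brake_post"]);snap("scene","s4");find("scene",["brake_post","post_1"])
E
```

```text
F [1.67242805 0.45223318 0.83855362]
top post_1 0.92 [241. 242.] [0.511 0.051]
top post_1 0.61 [305. 168.] [ 0.655 -0.076]
top post_1 0.57 [342. 259.] [ 0.474 -0.142]
top connector 0.53 [298. 254.] [ 0.492 -0.061]
top connector 0.26 [295. 229.] [ 0.543 -0.057]
23.3
-88 1.16
-82 1.83
-80.5 0.86
-79.0 1.01
-77.5 2.62
-76.0 5.77
-76.0 5.774402684381487 28.55 [ 0.54209559 -0.27097053  0.07489225]
top brake_post 0.85 [398. 214.] [ 0.56  -0.259]
top brake_post 0.23 [322. 217.] [ 0.557 -0.107]
scene brake_post 0.44 [311. 244.] [ 0.52  -0.147]
scene post_1 0.92 [238. 192.] [0.513 0.054]
scene post_1 0.74 [331. 188.] [ 0.661 -0.07 ]
scene post_1 0.67 [292. 250.] [ 0.475 -0.143]
```

```bash
python3 - <<'E'
from h import *
r=np.radians
V=np.array([.527,-.200]); B=lambda d,z=.075: pose(r(d),z=z,r=.072,flip=1,c=V)
movel(*B(-90),speed=.08); movel(*B(-90,.22),speed=.2)
move_ptp([.40,-.36,.24],q(r(-15)))
pause(.3);im=snap("top","t5");find("top",["post_1","connector","brake_post","brake_pivot","tongue_end","carton","label_roll","dark_connector"],3)
a=im[150:310,185:425,::-1];cv2.imwrite("pics/t5c.png",cv2.resize(a,None,fx=3.3,fy=3.3,interpolation=2));print(read_time_s())
E
```

```text
top post_1 0.91 [243. 245.] [0.505 0.047]
top post_1 0.78 [305. 168.] [ 0.655 -0.078]
top post_1 0.73 [340. 256.] [ 0.479 -0.138]
top connector 0.56 [297. 253.] [ 0.494 -0.059]
top connector 0.25 [304. 166.] [ 0.68  -0.081]
top brake_post 0.91 [397. 213.] [ 0.563 -0.257]
top brake_pivot 0.89 [366. 235.] [ 0.526 -0.204]
top tongue_end 0.94 [283. 301.] [ 0.395 -0.029]
top carton 0.85 [247. 159.] [0.705 0.044]
top label_roll 0.86 [208. 203.] [0.608 0.129]
top dark_connector 0.56 [216. 275.] [0.453 0.113]
31.4833
```

View pics/t5c.png

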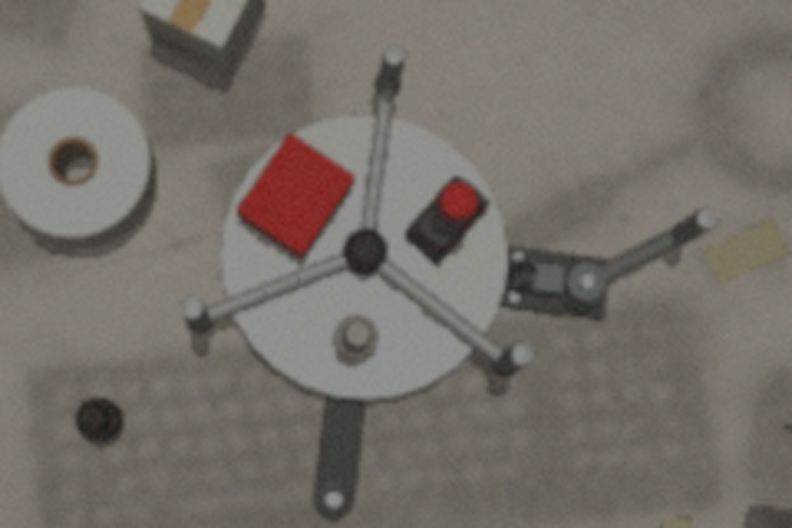

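The connector at (355,338) lies on the hub–rivet line. The lever is over: the push force rose to about 5.8 N at its stop. The bystanders look unmoved.

```bash
python3 -c "
from bench import *
print(sign_off())"
```

```text
the job is handed in; nothing more can be done
None
```

The job is handed in (no verdict was returned): the last picture shows the connector in line with the tongue, the brake lever was pushed until it met its stop, and the bystanders show no visible shift.

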